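# Fill the jar through the sprung funnel gate and hold the gate open

## Robot

A 7-joint arm with a two-finger parallel gripper is mounted at the origin on a cart in front of the work surface, level with it; the furniture and walls round the work are solid. World frame = base frame: x ahead of the robot, y to its left, z up, the work surface at z = 0. Lengths are in m, angles in rad, forces in N, time in s.
With the tool pointing down it reaches from about 0.35 to 0.9 m from the base axis. Payload 19.9 kg.
Tool frame: the origin (TCP) lies midway between the tips of the shut fingers; the grasp point (between the pads) lies 19 mm behind it; z points along the fingers, y is the line along which they close (so a half turn about z gives the same grasp; the last joint's range is limited). The gripper opens to 94 mm and grips with 3 to 60 N. Pads are 16 mm wide; open, the fingers measure 119 mm over their backs; the gripper's body (75 mm by 177 mm) begins 78 mm behind the grasp point.
Start: joints at [-1.244, 0.417, -0.01, 1.614, 0.005, 1.111, -0.053], TCP at [0.225, 0.583, 0.168] pointing down, gripper open.
Joint ranges: [-2.81, 2.81], [-0.39, 2.02], [-1.27, 1.25], [0.06, 2.57], [-1.19, 4.33], [0.19, 2], [-2.82, 2.82]. Speed limits (rad/s): [1.89, 1.89, 2.39, 2.39, 3.01, 3.01, 3.01].

## Interface

Orientations are given as a rotation vector (axis times angle).
In Python, from workcell import * gives the robot as it stands. The module is installed in compiled form; this text tells all that it offers.
- The arm moves only by the shell command python3 -m jog 'ROWS'. ROWS is JSON, a list that holds one entry, the list of rows, each a list of 7 numbers: the turn, a rotation vector about the tool's x, y, z in rad, then the shift along the tool's x, y, z in units of 50 mm (1.0 is 50 mm), then the finger opening in mm, from 0 to 94. A call has 1 to 12 rows; each row shifts and turns the commanded pose from where the row before left it, along the tool's axes as they then stand; what a row does not reach is not made up. A row lasts 1/10 s, in which the tool goes at most 50 mm and 8.59 degrees, less where a joint would pass 70% of its speed; a pose out of reach is approached as far as the arm can. A call is refused whole if a number of a shift passes 1 or a number of a turn 0.15, either way. A call with a gripper value outside its range is refused whole. The fingers move at their own pace and stop on an object; the grip force is fixed at half the most. Time passes only in rows, so rows that do not move let the fingers close. It gives the time, the measured TCP pose, the force, the opening and the grip force at its end, in the units of the state.
- get_state(): the state, without advancing time (a new reading comes with each control period).
- grab_frame(name): name is "scene" or "side" or "wrist"; returns the picture (384x512x3 uint8, blue, green, red); there is no depth.
- camera_params(name): a dict with "fx", "fy", "cx", "cy" (pixels), "world_from_camera" (4x4, takes a point from camera to world coordinates). Camera axes: x right, y down, z forward; pixel columns grow to the right and rows downward; lengths in m; the calibration is good to about 2 mm. A picture is of the moment at which its call begins: read the wrist's pose just before it. camera_params takes no time and is no camera call; for the wrist camera it gives the pose at the moment of the call.
- close_job(): hands the job in; it is judged then, once.
The state is a dict: "clock": time; "qpos": joint angles; "joint_vel": joint speeds; "tau": joint torques, N m; "tool_pos": TCP position; "tcp_rot": TCP orientation; "force": force on the tool from outside, world axes, zero at the start; "wrist_torque": the same for the moment, N m; "width": opening from 0.0 (shut) to 1.0 (fully open); "grip_force": force on a finger pad.
Only numpy, scipy, OpenCV 4.12 (cv2) and the standard library are available. Lean on these libraries where they do the work, as an engineer would, in place of code of your own. Each camera call takes 0.05 s, during which the arm holds its last target. There are 200 camera calls.

## Task

Fill the clear jar under the funnel stand: with the funnel's bottom gate still shut, tip all four cap nuts out of the hand scoop into the funnel, then stand the scoop back down upright on the bench. Then lift the gate's lever by its knob until the gate is 60 degrees open, so that all four nuts drop into the jar, and finish while still holding it there; the gate springs shut if let go. Leave the heatsink, the solder reel and the paste bottle where they are.

Things in the scene. Friction and masses are not known exactly. Their poses are not given: they have to be found in the camera images.
- stand: Fixed filling stand: grey base plate 112x84x8 mm (x=-0.032 to 0.08), column at its +x end, steel funnel on top, spout below, jar under it. Origin on the bench below the funnel's axis; z up; +x runs from the lever past the funnel to the column. The shut gate closes the throat (46 mm wide) at z=0.125 to 0.128; spout z=0.075 to 0.129, 74 mm wide. The gate and its lever are part of it.
- funnel_rim (a point): Centre of the funnel's round mouth, on the rim plane, 190 mm above the bench; mouth 123 mm inside, 131 mm outside. Axes as stand.
- gate (a joint): Angle of gate and lever (one rigid part), rad: 0 = shut, lever level, pointing to the stand's -x; it grows as the lever is lifted (about +y of the stand) and the flap inside swings down; 60 degrees = 1.047; stop at 1.4. A spring pulls it shut: 1.3 N at the knob when shut, 3.5 N at 60 degrees.
- gate_hinge (a point): Centre of the gate's hinge pin (pin along y of the stand), 24 mm to -x of the funnel's axis, z=0.125.
- gate_knob (a point): Centre of the black disc knob at the lever's end, 120 mm from the hinge pin: 28 mm diameter, 16 mm thick along the stand's y (grip it across this, from above); z=0.125 when shut. It can turn between the pads as the lever rises. The lever is a fork of 8 mm round bar: arms 92 mm apart beside the spout, a cross bar 32 mm from the knob's centre, a stem to the knob.
- scoop: Loose aluminium hand scoop, about 0.12 kg, with the four nuts in it. Origin on its underside below the grip tab; +x to its open spout, z up. Tab: upright, 30 mm along x, 12 mm thick along y, 95 mm high, centred on the origin. Tray from x=0.013 to 0.096, 54 mm wide, the last 28 mm narrowing to 40 mm, walls 24 mm high, floor 3 mm, front end open. Tilted 45 degrees spout-down the nuts slide out.
- scoop_grip (a point): Point in the grip tab, 75 mm above the scoop's underside, to grip across the tab's 12 mm. Axes as scoop.
- scoop_spout (a point): Middle of the floor's front edge at the scoop's spout, 96 mm ahead of the tab's centre, 3 mm above the underside.
- jar: Loose clear jar standing between three pips on the stand's base under the spout: outer diameter 68 mm, inner 62 mm, 62 mm high, floor 4 mm; origin at the centre of its underside, z=0.008. 14 mm to +x (stand) of the funnel's axis. It need not be moved.
- nut0: Loose smooth steel hexagon cap nut, 16 mm across flats, 15 mm high, 15 g (one of four alike), at the start in the scoop; origin at the centre of its flat underside.
- nut1: Loose smooth steel hexagon cap nut, 16 mm across flats, 15 mm high, 15 g (one of four alike), at the start in the scoop; origin at the centre of its flat underside.
- nut2: Loose smooth steel hexagon cap nut, 16 mm across flats, 15 mm high, 15 g (one of four alike), at the start in the scoop; origin at the centre of its flat underside.
- nut3: Loose smooth steel hexagon cap nut, 16 mm across flats, 15 mm high, 15 g (one of four alike), at the start in the scoop; origin at the centre of its flat underside.
- heatsink: Bystander: finned aluminium heatsink 40x40x20 mm; origin under its centre.
- solder_reel: Bystander: small white reel of solder, 45 mm diameter, 35 mm high; origin under its centre.
- paste_jar: Bystander: white bottle with a red cap, 38 mm diameter, 50 mm high; origin under its centre. Beyond these bystanders, to the right, stands a fixed microscope, y=-0.14 to 0.12, up to 0.56 m high (eyepieces 0.41 m high at x=0.27): go round or over it.
There are look-alikes about, which are no part of the job. Several things have the shape of the scoop; the one meant has the colours described above. What is shaped like the jar but orange is not meant.

How it is judged:
On the way, in this order (a step that is already met when the one before it is completed fails the run):
1. all four nuts lie in the funnel on the shut gate (z of nut0 in the frame of stand between 0.118 and 0.2 m and horizontal distance between each of nut0, nut1, nut2, nut3 and funnel_rim below 0.06 m and z of nut1 in the frame of stand between 0.118 and 0.2 m and z of nut2 in the frame of stand between 0.118 and 0.2 m and z of nut3 in the frame of stand between 0.118 and 0.2 m and value of joint gate below 0.1 rad), for 0.2 s.
2. the scoop stands upright on the bench, let go, while the gate is still shut (height (world z) of scoop below 0.008 m and angle between scoop's own z axis and vertical below 0.12 rad and contact force between the fingers and scoop below 0.1 N and value of joint gate below 0.1 rad), for 0.2 s.
At the end, for the whole second after the job is handed in: The gate is held still by the fingers at 60 degrees open, give or take 8; all four nuts are inside the jar, which stands upright in its place (within 15 mm); the scoop stands upright on the bench, let go (value of joint gate between 0.907 and 1.187 rad and velocity of joint gate between -0.1 and 0.1 rad/s and contact force between the fingers and stand above 0.5 N and z of nut0 in the frame of jar between -0.01 and 0.06 m and horizontal distance between each of nut0, nut1, nut2, nut3 and jar below 0.034 m and z of nut1 in the frame of jar between -0.01 and 0.06 m and z of nut2 in the frame of jar between -0.01 and 0.06 m and z of nut3 in the frame of jar between -0.01 and 0.06 m and angle between jar's own z axis and vertical below 0.1 rad and distance of jar from where it was at the start of the episode below 0.015 m and height (world z) of scoop below 0.008 m and angle between scoop's own z axis and vertical below 0.12 rad and contact force between the fingers and scoop below 0.1 N); the arm keeps its last pose, push and grip.
It fails at once if the heatsink is pushed more than 30 mm (distance of heatsink from where it was at the start of the episode above 0.03 m).
It fails at once if the solder reel is pushed more than 30 mm (distance of solder_reel from where it was at the start of the episode above 0.03 m).
It fails at once if the paste bottle is pushed more than 30 mm (distance of paste_jar from where it was at the start of the episode above 0.03 m).
It also fails if it takes over 72 s, if anything falls off the work surface, if the arm or the gripper's body presses on something with over 40 N, if the wrist force passes 120 N, or if a joint passes its speed limit or range.

## Working session

There is one attempt and no reset: what is moved stays moved. The work goes in short steps, Python scripts to look and compute and a shell command to move; the robot and the scene stay as the last step left them, time stands still between calls to the robot, and variables do not carry over. Pictures are saved under pics/ and viewed, at most 10 in all, crops included, and the job is handed in when it is done.

```bash
mkdir -p pics
python3 - <<'E'
from workcell import *
import cv2, numpy as np
np.set_printoptions(precision=4,suppress=True)
s=get_state(); print({k:np.round(s[k],3) for k in s})
for n in ("scene","side","wrist"):
    p=camera_params(n); print(n,p["fx"],p["cx"],p["cy"]); print(np.array(p["world_from_camera"]))
    im=grab_frame(n); cv2.imwrite(f"pics/{n}0.png",im)
a=cv2.imread("pics/scene0.png");b=cv2.imread("pics/side0.png")
E
```

```text
{'clock': np.float64(0.0), 'qpos': array([-1.244,  0.418, -0.01 ,  1.614,  0.005,  1.111, -0.053]), 'joint_vel': array([ 0.002, -0.   ,  0.001,  0.002, -0.   ,  0.002, -0.   ]), 'tau': array([  0.002, -85.127,   0.64 , -42.595,  -0.049,   0.019,   0.   ]), 'tool_pos': array([0.225, 0.583, 0.167]), 'tcp_rot': array([-0.574, -3.089,  0.002]), 'force': array([0.085, 0.872, 0.412]), 'wrist_torque': array([-0.064,  0.024,  0.027]), 'grip_force': np.float64(0.0), 'width': np.float64(0.999)}
scene 463.95997070324773 254.41380471382118 186.67286656359406
[[-0.7112 -0.409   0.5717 -0.2892]
 [-0.7026  0.4406 -0.5588  1.0602]
 [-0.0234 -0.7991 -0.6007  0.8156]
 [ 0.      0.      0.      1.    ]]
side 387.8700743526203 251.31030258351146 192.7251585859101
[[ 0.7101  0.4993 -0.4964  0.8593]
 [ 0.7038 -0.4836  0.5203 -0.1074]
 [ 0.0197 -0.7189 -0.6948  0.8768]
 [ 0.      0.      0.      1.    ]]
wrist 281.8522972620411 256.3360256444416 185.5930613932079
[[ 0.36    0.9067  0.2198  0.1599]
 [ 0.933  -0.3498 -0.085   0.6086]
 [-0.0002  0.2356 -0.9718  0.3838]
 [ 0.      0.      0.      1.    ]]
```

View pics/scene0.png

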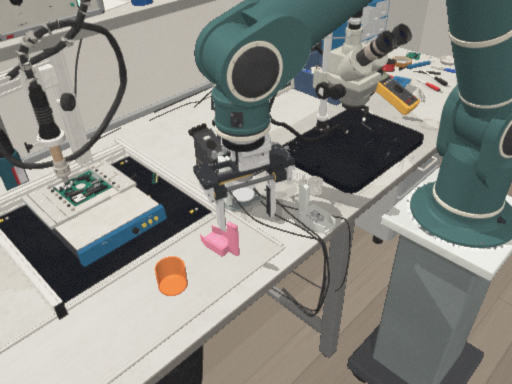

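View pics/side0.png

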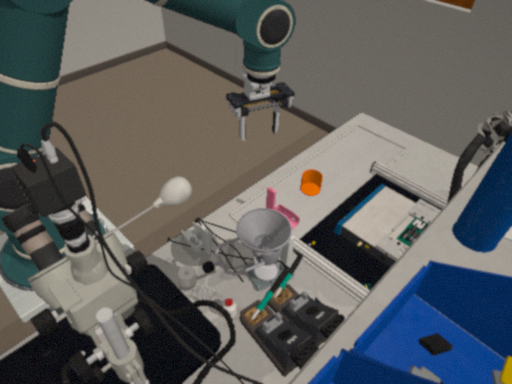

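The scene view shows a pink scoop (look-alike) at (225,238), an orange cup (look-alike) at (171,275), and the arm hiding the stand. The side view shows the funnel mouth at (264,230), the pink scoop at (283,208), a grey object at about (190,245), a dark knob near (208,267) and the paste bottle at (229,303). I'll crop closer.

Run:
```python
import cv2
b=cv2.imread("pics/side0.png")[190:325,150:330]
cv2.imwrite("pics/c1.png",cv2.resize(b,None,fx=4.4,fy=4.4,interpolation=cv2.INTER_CUBIC))
```

```text
(no output)
```

View pics/c1.png

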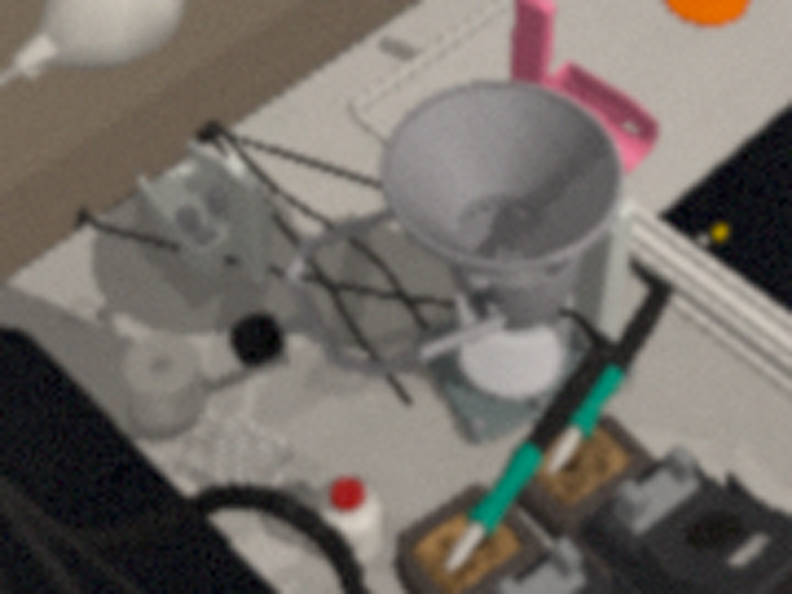

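View pics/wrist0.png

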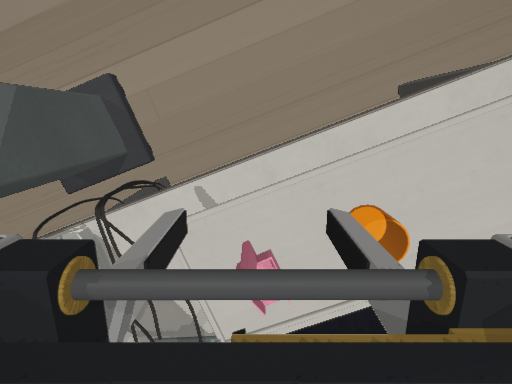

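Candidates for the scoop: pink scoop at side (280,205), which has the wrong colour; grey aluminium scoop with nuts at side (193,240), crop (200,220). That second one is the choice. Candidates for the jar: orange cup at (311,182), which is wrong; the white/clear jar under the funnel at about (266,272). The knob is at side (208.4,266.8), the reel at (187,277), the heatsink at (203,293) and the paste bottle at (229,305).

```bash
cat > h.py <<'E'
from workcell import *
import cv2, numpy as np
from scipy.spatial.transform import Rotation as R
np.set_printoptions(precision=4,suppress=True)
def ray(n,u,v,P=None):
    p=P or camera_params(n); T=np.array(p["world_from_camera"])
    d=T[:3,:3]@np.array([(u-p["cx"])/p["fx"],(v-p["cy"])/p["fy"],1]); return T[:3,3],d
def onz(n,u,v,z,P=None):
    o,d=ray(n,u,v,P); return o+d*(z-o[2])/d[2]
def pix(n,X,P=None):
    p=P or camera_params(n); T=np.linalg.inv(np.array(p["world_from_camera"])); c=T[:3,:3]@np.array(X)+T[:3,3]
    return np.array([p["fx"]*c[0]/c[2]+p["cx"],p["fy"]*c[1]/c[2]+p["cy"]])
E
python3 - <<'E'
from h import *
im=cv2.imread("pics/side0.png")
f=lambda x,y:(150+x/4.4,190+y/4.4)
# rim left,right,top,bottom extremes
for c in [(382,175),(625,175),(503,82),(503,262)]: print(onz("side",*f(*c),0.19))
m=(im.max(2)<45).astype(np.uint8); n,l,st,ce=cv2.connectedComponentsWithStats(m[250:285,195:222].copy())
print(st[1:],ce[1:]+[195,250])
for nm,c,z in [("knob",(257,338),.125),("scoopnuts",(205,225),.01),("taptop?",(240,165),.095),("reel",(162,365),.035),("paste",(347,492),.05),("heatsink",(235,455),.02),("pinktab",(535,5),.095)]: print(nm,onz("side",*f(*c),z))
E
```

```text
[0.4322 0.2951 0.19  ]
[0.5218 0.387  0.19  ]
[0.4302 0.39   0.19  ]
[0.5161 0.299  0.19  ]
[[ 8 12 11 11 94]] [[208.0213 266.7766]]
knob [0.4271 0.2081 0.125 ]
scoopnuts [0.2711 0.2897 0.01  ]
taptop? [0.3078 0.2951 0.095 ]
reel [0.3511 0.1941 0.035 ]
paste [0.4938 0.2089 0.05  ]
heatsink [0.4187 0.1911 0.02  ]
pinktab [0.3372 0.5254 0.095 ]
```

```bash
python3 -m jog '[[[0,0,0,0,0,-1,94],[0,0,0,0,0,-1,94],[0,0,0,0,0,-1,94],[0,0,0,0,0,-1,94],[0,0,0,0,0,0,94]]]'
python3 - <<'E'
from h import *
s=get_state(); print(s["tool_pos"],R.from_rotvec(s["tcp_rot"]).as_matrix())
for n in ("scene","side","wrist"): cv2.imwrite(f"pics/{n}1.png",grab_frame(n))
a=cv2.imread("pics/scene1.png")[80:250,180:360]; w=cv2.imread("pics/wrist1.png")
a=cv2.resize(a,(400,378),interpolation=cv2.INTER_CUBIC); w=cv2.resize(w,(400,300))
c=np.zeros((378,800,3),np.uint8); c[:,:400]=a; c[:300,400:]=w; cv2.imwrite("pics/c2.png",c)
E
```

```text
clock: 0.65
tool_pos: [0.2253, 0.5848, 0.3749]
tcp_rot: [0.574, 3.087, 0.014]
force: [0.8, 0.4, 0.4]
width: 0.998
grip_force: 0.0
[0.2253 0.5848 0.3749] [[-0.9331  0.3597  0.0029]
 [ 0.3597  0.933   0.0086]
 [ 0.0004  0.009  -1.    ]]
```

View pics/c2.png

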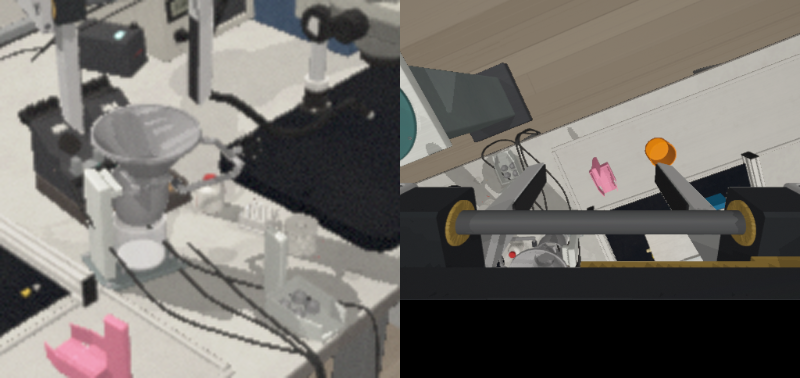

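The scene crop (left) shows the aluminium scoop, with its tab top at about (277,233), the nuts at (300,298) and the spout toward (345,305). The funnel mouth is at (147,133) and the knob at (255,147). I'll enlarge both views of the scoop.

Run:
```python
from h import *
f=lambda x,y:(180+x/2.222,80+y/2.222)
for c,z in [((277,233),.095),((300,298),.012),((345,305),.003),((255,147),.125),((147,133),.19)]: 
    X=onz("scene",*f(*c),z); print(c,X,pix("side",X))
a=cv2.imread("pics/scene1.png")[170:235,285:350]; b=cv2.imread("pics/side1.png")[210:270,165:225]
c=np.hstack([cv2.resize(a,(400,400),interpolation=cv2.INTER_CUBIC),cv2.resize(b,(400,400),interpolation=cv2.INTER_CUBIC)]); cv2.imwrite("pics/c3.png",c)
```

```text
(277, 233) [0.3067 0.2958 0.095 ] [204.4571 227.1435]
(300, 298) [0.272  0.2893 0.012 ] [196.6208 240.9405]
(345, 305) [0.2309 0.2541 0.003 ] [178.0718 241.6211]
(255, 147) [0.4177 0.2071 0.125 ] [205.4266 264.685 ]
(147, 133) [0.464 0.349 0.19 ] [262.7775 224.94  ]
```

View pics/c3.png

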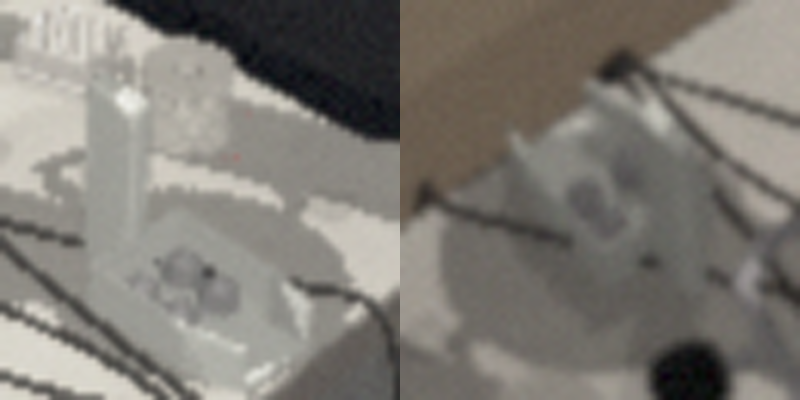

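Run:
```python
from h import *
f=lambda x,y:(285+x/6.154,170+y/6.154)
g=lambda x,y:(165+(x-400)/6.667,210+y/6.667)
for nm,c,z in [("backL top",(98,262),.024),("backR top",(178,210),.024),("frontL bot",(245,385),.0),("frontR top",(300,328),.0),("tabtopL",(88,95),.095),("tabtopF",(130,103),.095),("tabtopR",(147,95),.095),("tabtopB",(105,62),.095)]: print(nm,onz("scene",*f(*c),z))
for nm,c,z in [("s tab top L",(590,85),.095),("s tab top R",(665,135),.095),("s tray corner",(512,135),.024),("knob",(690,382),.125)]: print(nm,onz("side",*g(*c),z))
for n in("scene",):
  im=cv2.imread("pics/scene1.png"); print(cv2.cvtColor(im[170:235,285:350],cv2.COLOR_BGR2HSV)[[20,30,45,60],[18,18,20,40]])
```

```text
backL top [0.2945 0.3212 0.024 ]
backR top [0.2917 0.2704 0.024 ]
frontL bot [0.2161 0.318  0.    ]
frontR top [0.2211 0.2735 0.    ]
tabtopL [0.3152 0.3071 0.095 ]
tabtopF [0.2988 0.2994 0.095 ]
tabtopR [0.2971 0.2903 0.095 ]
tabtopB [0.3251 0.2842 0.095 ]
s tab top L [0.2745 0.2849 0.095 ]
s tab top R [0.3155 0.2893 0.095 ]
s tray corner [0.2203 0.2785 0.024 ]
knob [0.4283 0.2074 0.125 ]
[[ 30  10 160]
 [ 37  14 161]
 [ 25  10 148]
 [ 33  12 192]]
```

The aluminium scoop measures with its origin near (0.309, 0.296) and its spout toward world -x (front at x≈0.219, expected 0.213). The knob at (0.427,0.208) and rim at (0.473,0.343) are 143 mm apart (expected 144). I'll go to hover.

```bash
python3 -m jog '[[[0,0,-0.122,0,0,0,60],[0,0,-0.122,0,0,0,60],[0,0,-0.122,0,0,0,60],[0,0,0,-0.28,-0.95,0.5,60],[0,0,0,-0.28,-0.95,0.5,60],[0,0,0,-0.28,-0.95,0.6,60],[0,0,0,-0.28,-0.95,0.6,60],[0,0,0,-0.28,-0.95,0.6,60],[0,0,0,-0.28,-0.95,0.6,60],[0,0,0,0,0,0,60],[0,0,0,0,0,0,60]]]'
python3 - <<'E'
from h import *
s=get_state(); print(s["tool_pos"],s["qpos"],R.from_rotvec(s["tcp_rot"]).as_matrix())
P=camera_params("wrist"); w=grab_frame("wrist"); cv2.imwrite("pics/w2.png",w); np.save("P2.npy",P["world_from_camera"])
q=[pix("wrist",X,P) for X in [(.309,.2955,.095),(.213,.2955,.003)]]; print(q)
a=grab_frame("scene")[60:250,200:390]; cv2.imwrite("pics/c4.png",np.hstack([cv2.resize(w,(480,360)),cv2.resize(a,(310,310)).repeat(1,0)[:310] if 0 else cv2.copyMakeBorder(cv2.resize(a,(310,310)),0,50,0,0,0)]))
E
```

```text
clock: 1.9
tool_pos: [0.2975, 0.3323, 0.2184]
tcp_rot: [-0.005, -3.14, 0.003]
force: [-0.2, 0.7, 0.6]
width: 0.638
grip_force: 0.0
[0.2975 0.3323 0.2184] [-0.9719  0.0405  0.0641  1.9726 -0.0029  1.1306  0.6612] [[-1.      0.0031 -0.0013]
 [ 0.0031  1.     -0.0016]
 [ 0.0013 -0.0016 -1.    ]]
[array([225.7121, 184.5342]), array([230.4322, 106.8695])]
```

View pics/c4.png

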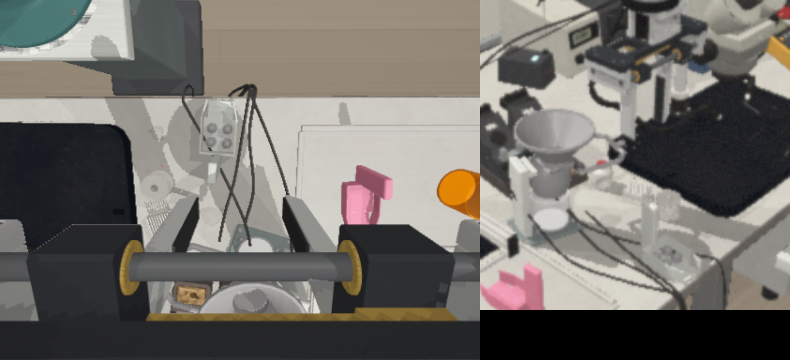

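The wrist view (480-px scale) shows the scoop with four nuts at (217,130), its tab top at about (212,170) and its spout front at (220,101). That matches the predicted tab top to 1 px sideways, so the choice is confirmed: aluminium, not pink.

```bash
python3 -m jog '[[[0,0,0,-0.1,-0.37,0,60],[0,0,0,-0.11,-0.36,0.3,60],[0,0,0,0,0,0.7,60],[0,0,0,0,0,0.7,60],[0,0,0,0,0,0,60]]]'
```

```text
clock: 2.5
tool_pos: [0.3065, 0.296, 0.1315]
tcp_rot: [-0.001, -3.138, 0.007]
force: [-0.9, -0.6, 1.3]
width: 0.637
grip_force: 0.0
```

```bash
python3 -m jog '[[[0,0,0,0,0,0.5,60],[0,0,0,0,0,0.5,60],[0,0,0,-0.03,0,0.5,60],[0,0,0,0,0,0,60],[0,0,0,0,0,0,0],[0,0,0,0,0,0,0],[0,0,0,0,0,0,0],[0,0,0,0,0,0,0]]]'
```

```text
clock: 3.3
tool_pos: [0.3101, 0.2973, 0.0602]
tcp_rot: [0.003, 3.141, 0.002]
force: [-0.8, 0.3, -0.3]
width: 0.333
grip_force: 0.0
```

```bash
python3 -m jog '[[[0,0,0,0,0,0.07,0],[0,0,0,0,0,0,0],[0,0,0,0,0,0,0],[0,0,0,0,0,0,0],[0,0,0,0,0,0,0],[0,0,0,0,0,0,0]]]'; python3 -c "
from h import *
cv2.imwrite('pics/s3.png',grab_frame('scene'));cv2.imwrite('pics/d3.png',grab_frame('side'))"
```

```text
clock: 3.9
tool_pos: [0.3098, 0.2968, 0.0558]
tcp_rot: [-0.003, -3.142, 0.0]
force: [-0.4, -0.8, -0.8]
width: 0.114
grip_force: 30.0
```

```bash
python3 -m jog '[[[0,0,0,0,0,-0.1,0],[0,0,0,0,0,-0.2,0],[0,0,0,0,0,-0.3,0],[0,0.05,0,0,0,-0.4,0],[0,0.05,0,0,0,-0.5,0],[0,0.05,0,0,0,-0.6,0],[0,0.05,0,0,0,-0.6,0],[0,0,0,0,0,-0.6,0],[0,0,0,0,0,-0.6,0],[0,0,0,0,0,-0.4,0],[0,0,0,0,0,-0.2,0],[0,0,0,0,0,0,0]]]'; python3 -c "
from h import *
print(get_state()['qpos'])
cv2.imwrite('pics/c5.png',np.hstack([grab_frame('scene')[80:300,180:400],grab_frame('side')[100:320,130:350]]).repeat(1,0))
i=cv2.imread('pics/c5.png');cv2.imwrite('pics/c5.png',cv2.resize(i,(800,400),interpolation=cv2.INTER_CUBIC))"
```

```text
clock: 5.2
tool_pos: [0.3368, 0.2969, 0.2796]
tcp_rot: [-0.003, -2.943, -0.002]
force: [-0.2, 0.0, -1.8]
width: 0.114
grip_force: 29.9
[-0.8162  0.1134  0.1419  1.7711 -0.1424  1.4149  0.9282]
```

View pics/c5.png

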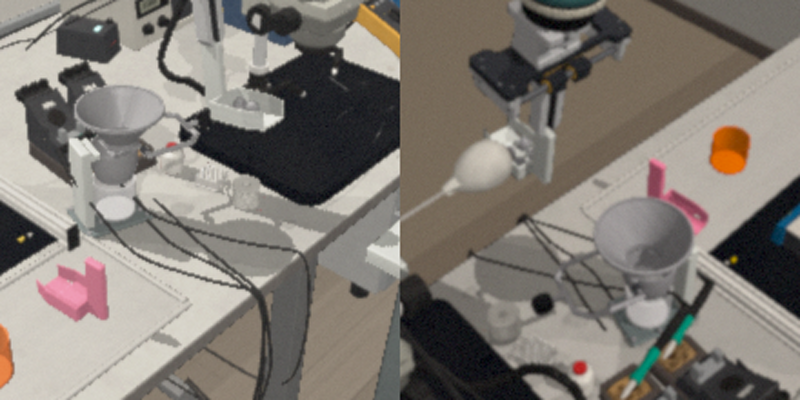

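The scoop is held with the nuts in it (scene crop, about (245,105)), and the funnel mouth ellipse is at (120,110) in that crop. Next I plan the carry and pour.

```bash
cat > plan.py <<'E'
from h import *
def pose(grip,head,tilt):
    # tool x = scoop x; z = -scoop z ; tilt>0 spout down
    h=np.array([np.cos(head),np.sin(head),0]); u=np.array([0,0,1.])
    sx=h*np.cos(tilt)-u*np.sin(tilt); sz=u*np.cos(tilt)+h*np.sin(tilt)
    M=np.c_[sx,np.cross(-sz,sx),-sz]; return grip-0.019*sz,M
def from_spout(S,head,tilt):
    p,M=pose(np.zeros(3),head,tilt)
    return p+np.array(S)-(M@np.array([.096,0,.072])),M
def rows(wps,p=None,M=None):
    s=get_state()
    if p is None: p,M=np.array(s["tool_pos"]),R.from_rotvec(s["tcp_rot"]).as_matrix()
    for (q,N,n) in wps:
        rv=R.from_matrix(M.T@N).as_rotvec()
        for i in range(n):
            Mi=M@R.from_rotvec(rv*i/n).as_matrix()
            print(np.round(np.r_[rv/n, Mi.T@(q-p)/n/.05],3).tolist())
        print("--"); p,M=q,N
    return p,M
E
python3 - <<'E'
from plan import *
f=lambda x,y:(180+x/1.818,80+y/1.818); g=lambda x,y:(130+(x-400)/1.818,100+y/1.818)
for c in [(75,112),(165,110),(120,86),(120,136)]: print(onz("scene",*f(*c),.19))
for c in [(594,238),(693,238),(643,200),(643,275)]: print(onz("side",*g(*c),.19))
print(onz("side",*g(543,304),.125))
F=np.array([.473,.344,.0]); h=np.radians(216); H=np.array([np.cos(h),np.sin(h),0])
a=from_spout(F-.02*H+[0,0,.245],h,-.2); b=from_spout(F-.015*H+[0,0,.205],h,.1)
print(a[0],b[0],from_spout(F-.015*H+[0,0,.2],h,.9)[0])
rows([(*a,14),(*b,5)])
E
```

```text
[0.5054 0.3986 0.19  ]
[0.4147 0.3083 0.19  ]
[0.5109 0.3034 0.19  ]
[0.4136 0.3991 0.19  ]
[0.4345 0.2925 0.19  ]
[0.5226 0.3829 0.19  ]
[0.4323 0.3855 0.19  ]
[0.5184 0.2946 0.19  ]
[0.4284 0.2078 0.125 ]
[0.5738 0.4172 0.2779] [0.5581 0.4059 0.2673] [0.4998 0.3635 0.3081]
[0.009, -0.0, -0.044, -0.333, 0.173, -0.068]
[0.009, -0.0, -0.044, -0.34, 0.157, -0.069]
[0.009, -0.0, -0.044, -0.347, 0.142, -0.07]
[0.009, -0.0, -0.044, -0.353, 0.126, -0.072]
[0.009, -0.0, -0.044, -0.358, 0.109, -0.073]
[0.009, -0.0, -0.044, -0.362, 0.093, -0.074]
[0.009, -0.0, -0.044, -0.366, 0.076, -0.074]
[0.009, -0.0, -0.044, -0.369, 0.059, -0.075]
[0.009, -0.0, -0.044, -0.371, 0.042, -0.075]
[0.009, -0.0, -0.044, -0.373, 0.025, -0.076]
[0.009, -0.0, -0.044, -0.373, 0.008, -0.076]
[0.009, -0.0, -0.044, -0.373, -0.009, -0.076]
[0.009, -0.0, -0.044, -0.373, -0.026, -0.076]
[0.009, -0.0, -0.044, -0.371, -0.043, -0.075]
--
[0.0, -0.06, -0.0, 0.068, -0.0, 0.057]
[0.0, -0.06, -0.0, 0.071, -0.0, 0.053]
[0.0, -0.06, -0.0, 0.074, -0.0, 0.048]
[0.0, -0.06, -0.0, 0.077, -0.0, 0.044]
[0.0, -0.06, -0.0, 0.079, -0.0, 0.039]
--
```

```bash
python3 -m jog '[[[0.003,0,-0.015,-0.11,0.06,-0.02,0],[0.006,0,-0.03,-0.22,0.11,-0.05,0],[0.009,0,-0.044,-0.34,0.16,-0.07,0],[0.009,0,-0.044,-0.35,0.14,-0.07,0],[0.009,0,-0.044,-0.35,0.13,-0.07,0],[0.009,0,-0.044,-0.36,0.11,-0.07,0],[0.009,0,-0.044,-0.36,0.09,-0.07,0],[0.009,0,-0.044,-0.37,0.08,-0.07,0],[0.009,0,-0.044,-0.37,0.06,-0.07,0],[0.009,0,-0.044,-0.37,0.04,-0.07,0]]]' && python3 -m jog '[[[0.009,0,-0.044,-0.37,0.02,-0.08,0],[0.009,0,-0.044,-0.37,0,-0.08,0],[0.009,0,-0.044,-0.37,-0.02,-0.08,0],[0.009,0,-0.044,-0.35,-0.03,-0.08,0],[0.006,0,-0.04,-0.2,-0.03,-0.06,0],[0.003,0,-0.02,-0.1,-0.02,-0.03,0],[0,0,0,0,0,0,0],[0,0,0,0,0,0,0]]]'
python3 - <<'E'
from plan import *
s=get_state(); M=R.from_rotvec(s["tcp_rot"]).as_matrix(); p=np.array(s["tool_pos"]); print(s["qpos"],M,"spout",p+M@[.096,0,.072-.019+.0])
print("spout",p+M@np.array([.096,0,.053]))
F=np.array([.469,.345,.0]); h=np.radians(216); H=np.array([np.cos(h),np.sin(h),0])
b=from_spout(F-.012*H+[0,0,.21],h,.1)
c=from_spout(F-.012*H+[0,0,.205],h,.5);d=from_spout(F-.012*H+[0,0,.205],h,.9)
rows([(*b,6),(*c,8),(*d,8)])
cv2.imwrite('pics/s6.png',grab_frame('scene'));cv2.imwrite('pics/d6.png',grab_frame('side'))
E
```

```text
clock: 6.3
tool_pos: [0.4897, 0.3751, 0.2763]
tcp_rot: [0.594, -2.883, 0.061]
force: [0.2, -0.0, -2.0]
width: 0.114
grip_force: 29.9
clock: 7.1
tool_pos: [0.5705, 0.4138, 0.2798]
tcp_rot: [0.932, -2.798, 0.091]
force: [-0.5, -1.4, -0.8]
width: 0.113
grip_force: 29.9
[-0.7117  0.6671  0.0877  0.9926 -0.0557  1.6848  1.576 ] [[-0.784  -0.5995 -0.161 ]
 [-0.5878  0.8004 -0.1178]
 [ 0.1995  0.0023 -0.9799]] spout [0.4867 0.3511 0.247 ]
spout [0.4867 0.3511 0.247 ]
[0.0, -0.05, 0.002, 0.061, 0.014, 0.038]
[0.0, -0.05, 0.002, 0.063, 0.014, 0.035]
[0.0, -0.05, 0.002, 0.065, 0.014, 0.032]
[0.0, -0.05, 0.002, 0.066, 0.014, 0.028]
[0.0, -0.05, 0.002, 0.068, 0.014, 0.025]
[0.0, -0.05, 0.002, 0.069, 0.014, 0.021]
--
[0.0, -0.05, 0.0, 0.072, 0.0, -0.071]
[0.0, -0.05, 0.0, 0.068, 0.0, -0.074]
[0.0, -0.05, 0.0, 0.064, 0.0, -0.077]
[0.0, -0.05, 0.0, 0.06, 0.0, -0.08]
[0.0, -0.05, 0.0, 0.056, 0.0, -0.083]
[0.0, -0.05, 0.0, 0.052, 0.0, -0.086]
[0.0, -0.05, 0.0, 0.048, 0.0, -0.089]
[0.0, -0.05, 0.0, 0.043, 0.0, -0.091]
--
[0.0, -0.05, -0.0, 0.071, -0.0, -0.083]
[0.0, -0.05, -0.0, 0.066, -0.0, -0.086]
[0.0, -0.05, -0.0, 0.062, -0.0, -0.09]
[0.0, -0.05, -0.0, 0.057, -0.0, -0.093]
[0.0, -0.05, -0.0, 0.053, -0.0, -0.095]
[0.0, -0.05, -0.0, 0.048, -0.0, -0.098]
[0.0, -0.05, -0.0, 0.043, -0.0, -0.1]
[0.0, -0.05, -0.0, 0.038, -0.0, -0.102]
--
```

```bash
python3 -m jog '[[[0,-0.05,0,0.06,0.015,0.04,0],[0,-0.05,0,0.06,0.015,0.035,0],[0,-0.05,0,0.065,0.015,0.03,0],[0,-0.05,0,0.065,0.015,0.03,0],[0,-0.05,0,0.07,0.015,0.025,0],[0,-0.05,0,0.07,0.015,0.02,0],[0,0,0,0,0,0,0],[0,0,0,0,0,0,0]]]'
python3 - <<'E'
from plan import *
s=get_state(); M=R.from_rotvec(s["tcp_rot"]).as_matrix(); p=np.array(s["tool_pos"]); S=p+M@np.array([.096,0,.053]);print("spout",S,M[2])
i=grab_frame('scene'); j=grab_frame('side'); print(pix("scene",S),pix("side",S),pix("scene",[.469,.345,.19]),pix("side",[.469,.345,.19]))
c=np.hstack([i[70:220,180:330],j[140:290,180:330]]); cv2.imwrite('pics/c7.png',cv2.resize(c,(800,400),interpolation=cv2.INTER_CUBIC))
E
```

```text
clock: 8.0
tool_pos: [0.5516, 0.4053, 0.2734]
tcp_rot: [-0.963, 2.891, 0.051]
force: [0.3, 0.4, -1.6]
width: 0.117
grip_force: 29.9
spout [0.4793 0.3512 0.2111] [-0.0993  0.0024 -0.9951]
[241.0956 131.0817] [268.6704 221.969 ] [245.897  138.5917] [263.1589 226.9995]
```

View pics/c7.png

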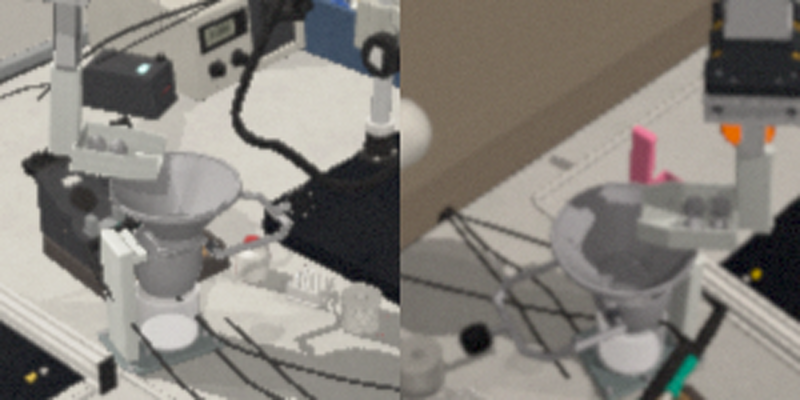

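The picture shows the level scoop with its spout front at scene crop (163,165), i.e. pixel (241,132). That is just behind the funnel centre at (246,139), as predicted. I'll pour.

```bash
python3 -m jog '[[[0,-0.05,0,0.07,0,-0.07,0],[0,-0.05,0,0.07,0,-0.07,0],[0,-0.05,0,0.065,0,-0.08,0],[0,-0.05,0,0.06,0,-0.08,0],[0,-0.05,0,0.055,0,-0.085,0],[0,-0.05,0,0.05,0,-0.085,0],[0,-0.05,0,0.05,0,-0.09,0],[0,-0.05,0,0.045,0,-0.09,0],[0,0,0,0,0,0,0],[0,0,0,0,0,0,0],[0,0,0,0,0,0,0]]]' && python3 -m jog '[[[0,-0.05,0,0.07,0,-0.085,0],[0,-0.05,0,0.065,0,-0.085,0],[0,-0.05,0,0.06,0,-0.09,0],[0,-0.05,0,0.055,0,-0.095,0],[0,-0.05,0,0.05,0,-0.095,0],[0,-0.05,0,0.05,0,-0.1,0],[0,-0.05,0,0.045,0,-0.1,0],[0,-0.05,0,0.04,0,-0.1,0],[0,0,0,0,0,0,0],[0,0,0,0,0,0,0],[0,0,0,0,0,0,0],[0,0,0,0,0,0,0]]]'
python3 - <<'E'
from plan import *
s=get_state(); M=R.from_rotvec(s["tcp_rot"]).as_matrix(); p=np.array(s["tool_pos"]); S=p+M@np.array([.096,0,.053]);print("spout",S,M[2],s["force"],s["qpos"])
E
```

```text
clock: 9.2
tool_pos: [0.5273, 0.3869, 0.2977]
tcp_rot: [-0.841, 2.525, 0.217]
force: [0.6, 0.5, -0.5]
width: 0.114
grip_force: 29.9
clock: 10.4
tool_pos: [0.4981, 0.3618, 0.3132]
tcp_rot: [-0.723, 2.179, 0.329]
force: [0.2, -0.6, -1.2]
width: 0.114
grip_force: 29.9
spout [0.481  0.3485 0.2057] [-0.7625 -0.0041 -0.6469] [ 0.2046 -0.6452 -1.2493] [-0.8435 -0.1613  0.1156  2.245   0.418   0.2081  1.1192]
```

```bash
python3 -m jog '[[[0,0,0,0,0,0,0],[0,0,0,0,0,0,0],[0,0,0,0,0,0,0]]]'
python3 - <<'E'
from plan import *
F=[]
fr=[]
for k in range(12):
    fr.append(grab_frame('side')); F.append(get_state()["force"])
print(np.mean(F,0),np.std(F,0))
a=np.median(np.array(fr),0).astype(np.uint8); cv2.imwrite("pics/d8.png",a); cv2.imwrite("pics/s8.png",grab_frame("scene"))
d=cv2.absdiff(cv2.imread("pics/d3.png"),a).max(2)
# funnel throat region: compare gray values
for X in [[.469,.345,.19],[.469,.345,.128]]: print(pix("side",X))
g0=cv2.imread("pics/d3.png")[225:262:2,245:285:2].mean(2).astype(int);g1=a[225:262:2,245:285:2].mean(2).astype(int)
print(g0);print(g1)
E
```

```text
clock: 10.7
tool_pos: [0.4979, 0.3614, 0.3131]
tcp_rot: [-0.723, 2.179, 0.329]
force: [-0.5, 0.5, -1.1]
width: 0.113
grip_force: 29.9
[-0.0354 -0.2335 -0.9797] [0.537  0.228  0.3539]
[263.1589 226.9995]
[262.1215 243.6541]
[[157 160 159 161 155 158 152 148 146 141 138 133 121 120 115 106 101  97
   91  90]
 [157 157 157 158 159 157 154 149 142 142 132 128 123 117 110 104  98  88
   88  89]
 [153 157 158 157 161 158 157 148 145 141 134 129 117 112 104  98  91  87
   87  89]
 [154 154 160 156 155 159 156 150 147 139 130 124 114 110  97  88  88  87
   87  84]
 [152 157 155 158 155 156 157 152 143 135 126 122 105  93  89  86  86  88
   87  86]
 [152 150 151 154 153 153 140 132 120 110 100  95  93  85  87  88  90  88
   87  82]
 [145 149 150 152 153 139 127 116 115 100  89  90  83  82  85  88  82  83
   85  86]
 [139 143 151 154 149 126 123 132 122  88  85  86  90  81  76  85  83  87
   85  84]
 [135 134 140 148 152 128 131 129 109  86  84  86  85  85  80  85  85  85
   84  86]
 [137 137 131 135 142 131 126 127 101  86  85  82  83  87  87  81  83  84
   89 117]
 [112 130 139 130 129 130 1
[... 1654 characters left out ...]
  80  89
  116 126]
 [117 103 104 123 129 122 111  94  89  98  94  97  96  83  85  94 112 128
  132 103]
 [123 121 115 102  99 111 121 122 112 112 109 117 116 117 122 120 120 123
  119  96]
 [122 122 122 113  77  84  92  98 105 111 120 121 125 122 119  96 114 124
  109  96]
 [120 120 121 119  90  80 110 121 112 113 126 131 136 127 126 124 125 120
  102  97]
 [112 111 112 114  99  75  84  98  86  96 106 113 118 119 119 121 119 114
   98  96]
 [ 77  79  99 103 116 110  61  53  63  81  95 101 108 113 114 115 115 130
  100  96]
 [ 83  93  88  68  97 141  76  55  97  91  94 100 103 107 110 110 104 128
   99  96]
 [ 73 109 108 105 106 149 124  71  98 113  95  96 101 105 106 103  76  69
   66  90]]
```

Mean vertical force is -0.98 N (empty scoop ≈ -1.2 N, full ≈ -1.8 N), and new bright and dark texture shows at the throat. So the nuts have left the scoop. I'll level it and carry it back.

Run:
```python
from plan import *
h=np.radians(216); h2=np.radians(190)
l=lambda p,h:(np.array(p),pose(np.zeros(3),h,0)[1])
rows([(*l((.505,.366,.36),h),8),(*l((.32,.305,.27),h2),8),(*l((.32,.305,.09),h2),5)])
```

```text
[0.0, 0.108, 0.001, -0.103, -0.002, -0.06]
[0.0, 0.108, 0.001, -0.096, -0.002, -0.07]
[0.0, 0.108, 0.001, -0.088, -0.002, -0.08]
[0.0, 0.108, 0.001, -0.078, -0.002, -0.089]
[0.0, 0.108, 0.001, -0.068, -0.002, -0.097]
[0.0, 0.108, 0.001, -0.057, -0.002, -0.104]
[0.0, 0.108, 0.001, -0.046, -0.002, -0.11]
[0.0, 0.108, 0.001, -0.034, -0.002, -0.114]
--
[0.0, 0.0, 0.057, 0.464, 0.148, 0.225]
[0.0, 0.0, 0.057, 0.471, 0.122, 0.225]
[0.0, 0.0, 0.057, 0.478, 0.095, 0.225]
[0.0, 0.0, 0.057, 0.482, 0.068, 0.225]
[0.0, 0.0, 0.057, 0.485, 0.04, 0.225]
[0.0, 0.0, 0.057, 0.487, 0.013, 0.225]
[0.0, 0.0, 0.057, 0.487, -0.015, 0.225]
[0.0, 0.0, 0.057, 0.485, -0.042, 0.225]
--
[0.0, 0.0, 0.0, 0.0, 0.0, 0.72]
[0.0, 0.0, 0.0, 0.0, 0.0, 0.72]
[0.0, 0.0, 0.0, 0.0, 0.0, 0.72]
[0.0, 0.0, 0.0, 0.0, 0.0, 0.72]
[0.0, 0.0, 0.0, 0.0, 0.0, 0.72]
--
```

```bash
python3 -m jog '[[[0,0.05,0,-0.1,0,-0.06,0],[0,0.108,0,-0.1,0,-0.07,0],[0,0.108,0,-0.09,0,-0.08,0],[0,0.108,0,-0.08,0,-0.09,0],[0,0.108,0,-0.07,0,-0.1,0],[0,0.108,0,-0.06,0,-0.1,0],[0,0.108,0,-0.05,0,-0.11,0],[0,0.108,0,-0.03,0,-0.11,0],[0,0.06,0,0,0,0,0],[0,0,0,0,0,0,0]]]' && python3 -m jog '[[[0,0,0.03,0.25,0.08,0.1,0],[0,0,0.057,0.47,0.13,0.22,0],[0,0,0.057,0.47,0.11,0.22,0],[0,0,0.057,0.48,0.08,0.22,0],[0,0,0.057,0.48,0.05,0.22,0],[0,0,0.057,0.48,0.03,0.22,0],[0,0,0.057,0.48,0,0.22,0],[0,0,0.057,0.48,-0.03,0.22,0],[0,0,0.03,0.25,-0.02,0.1,0],[0,0,0,0,0,0,0],[0,0,0,0,0,0,0]]]'
python3 - <<'E'
from plan import *
s=get_state(); print(R.from_rotvec(s["tcp_rot"]).as_matrix(),s["qpos"])
h2=np.radians(190); N=pose(np.zeros(3),h2,0)[1]
rows([(np.array([.32,.305,.25]),N,2),(np.array([.32,.305,.07]),N,5)])
E
```

```text
clock: 12.35
tool_pos: [0.5036, 0.3663, 0.3588]
tcp_rot: [-0.987, 2.983, -0.009]
force: [-0.8, 0.9, -1.7]
width: 0.112
grip_force: 29.9
clock: 13.45
tool_pos: [0.3189, 0.3032, 0.2732]
tcp_rot: [-0.283, 3.124, -0.002]
force: [-0.1, 0.4, 0.2]
width: 0.115
grip_force: 29.9
[[-0.9837 -0.1799  0.005 ]
 [-0.1799  0.9837 -0.0005]
 [-0.0048 -0.0014 -1.    ]] [-1.1771 -0.0289  0.3379  1.9145  0.0144  1.2514  0.9078]
[-0.001, 0.002, 0.003, -0.013, 0.016, 0.232]
[-0.001, 0.002, 0.003, -0.013, 0.016, 0.232]
--
[0.0, 0.0, 0.0, 0.0, 0.0, 0.72]
[0.0, 0.0, 0.0, 0.0, 0.0, 0.72]
[0.0, 0.0, 0.0, 0.0, 0.0, 0.72]
[0.0, 0.0, 0.0, 0.0, 0.0, 0.72]
[0.0, 0.0, 0.0, 0.0, 0.0, 0.72]
--
```

```bash
python3 -m jog '[[[0,0,0,0,0,0.46,0],[0,0,0,0,0,0.7,0],[0,0,0,0,0,0.7,0],[0,0,0,0,0,0.7,0],[0,0,0,0,0,0.7,0],[0,0,0,0,0,0.4,0],[0,0,0,0,0,0.2,0],[0,0,0,0,0,0,0],[0,0,0,0,0,0,0]]]'
python3 - <<'E'
from plan import *
F=[]
for k in range(12):
    a=grab_frame('scene'); F.append(get_state()["force"])
print(np.mean(F,0)); cv2.imwrite("pics/s9.png",a)
S=get_state(); p=np.array(S["tool_pos"]); M=R.from_rotvec(S["tcp_rot"]).as_matrix(); print(p)
u,v=pix("scene",p+M@np.array([.05,0,.05])).astype(int); print(u,v)
print(a[v-14:v+14:2,u-22:u+22:2].mean(2).astype(int))
o=cv2.imread("pics/scene1.png"); u,v=pix("scene",[.26,.296,.006]).astype(int); print(u,v); print(o[v-14:v+14:2,u-22:u+22:2].mean(2).astype(int))
E
```

```text
clock: 14.35
tool_pos: [0.3202, 0.3031, 0.0807]
tcp_rot: [-0.281, 3.124, -0.003]
force: [-0.2, 0.1, -1.1]
width: 0.114
grip_force: 29.9
[-0.0691  0.0616 -0.9764]
[0.3194 0.3027 0.0799]
314 210
[[153 162 162 163 163 162 191 177 158 169 180 180 146 144 136 135 136 137
  137 139 134 134]
 [146 163 161 164 162 157 179 144 158 161 163 167 179 195 185 178 141 137
  135 137 137 136]
 [148 158 162 163 166 153 144 143 154 163 162 163 161 166 171 187 199 185
  177 137 138 135]
 [147 162 163 164 163 147 144 145 158 159 158 162 161 164 163 162 181 202
  193 177 135 138]
 [138 160 159 161 146 145 144 158 160 160 156 162 160 161 162 165 162 181
  158 153 137 169]
 [132 133 142 166 153 144 158 163 161 161 160 160 160 163 161 162 163 158
  173 152 146 160]
 [ 75  97 108 161 162 165 168 163 163 162 160 163 161 160 162 159 160 152
  163 158 154 142]
 [137 136 135 163 162 161 163 164 167 167 165 160 160 162 164 161 162 150
  152 176 155 136]
 [140 138 148 158 159 166 163 162 161 174 189 179 171 166 162 165 161 161
  161 158 151 137]
 [103 141 139 143 147 159 161 160 162 160 165 182 183 187 199 177 166 
[... 1006 characters left out ...]
9 142 122 142 129 153 154 147
  148 187 130  70]
 [125  80 100 150 151 153 151 155 150 131 143 142 126 126 126 156 158 149
  139 182 193 141]
 [151 134  79 102 144 151 152 154 154 158 162 127 153 148 154 161 164 149
  137 149 179 142]
 [117 133 135 118  74 137 148 154 153 153 182 177 169 163 159 160 162 159
  151 143 173 135]
 [180  88  89 133 119  71 135 151 153 155 158 176 181 188 180 166 162 163
  159 157 155 138]
 [211 209 180  92 100 116  78 101 143 152 156 165 173 173 176 178 160 161
  162 157 146 119]
 [211 213 212 207 105  75 126  77  95 138 157 161 170 175 173 167 169 206
  155 138 120  97]
 [208 209 210 211 209 191 105 107 159  79 133 152 166 173 171 180 205 171
  169 123  93  92]]
```

The tray pixels are now uniform (about 160, no dark nuts), so the scoop is empty. I'll set it down.

```bash
python3 -m jog '[[[0,0,0,0,0,0.25,0],[0,0,0,0,0,0.12,0],[0,0,0,0,0,0.08,0],[0,0,0,0,0,0.03,0],[0,0,0,0,0,0,0],[0,0,0,0,0,0,0]]]'
```

```text
clock: 15.55
tool_pos: [0.3195, 0.3027, 0.056]
tcp_rot: [-0.281, 3.125, -0.004]
force: [-0.0, -0.2, -0.7]
width: 0.115
grip_force: 29.9
```

```bash
python3 -m jog '[[[0,0,0,0,0,0.03,0],[0,0,0,0,0,0,0],[0,0,0,0,0,0,0]]]' && python3 -m jog '[[[0,0,0,0,0,0,50],[0,0,0,0,0,0,50],[0,0,0,0,0,0,50],[0,0,0,0,0,0,50],[0,0,0,0,0,0,50],[0,0,0,0,0,0,50]]]'
```

```text
clock: 15.85
tool_pos: [0.3204, 0.3035, 0.0554]
tcp_rot: [-0.281, 3.124, -0.001]
force: [-0.7, -2.5, 18.6]
width: 0.115
grip_force: 30.0
clock: 16.45
tool_pos: [0.3195, 0.3025, 0.0543]
tcp_rot: [-0.282, 3.125, -0.004]
force: [0.4, -0.1, -0.2]
width: 0.53
grip_force: 0.0
```

```bash
python3 -m jog '[[[0,0,0,0,0,-0.3,50],[0,0,0,0,0,-0.7,50],[0,0,0,0,0,-1,50],[0,0,0,0,0,-1,50],[0,0,0,0,0,-0.8,50],[0,0,0,0,0,0,50]]]' && python3 -m jog '[[[0,0,0.145,0,0,0,50],[0,0,0.145,0,0,0,50],[0,0,0.145,0,0,0,50],[0,0,0.145,0,0,0,50],[0,0,0.145,0,0,0,50],[0,0,0.145,0,0,0,50],[0,0,0.145,0,0,0,50],[0,0,0.145,0,0,0,50],[0,0,0.145,0,0,0,50],[0,0,0.145,0,0,0,50],[0,0,0.145,0,0,0,50],[0,0,0.145,0,0,0,50]]]'
python3 - <<'E'
from plan import *
a=grab_frame('scene');b=grab_frame('side');cv2.imwrite("pics/s10.png",a);cv2.imwrite("pics/d10.png",b)
# knob in both views: dark blob
for n,im,c in (("side",b,(208,267)),):
    x,y=c; m=(im[y-14:y+14,x-14:x+14].max(2)<50).astype(np.uint8); k,l,st,ce=cv2.connectedComponentsWithStats(m); i=1+np.argmax(st[1:,4]); print(n,st[i],ce[i]+[x-14,y-14]); print(onz("side",*(ce[i]+[x-14,y-14]),.125))
# scoop tab upright? edges in scene image
K=np.array([.428,.2075]); sx=np.array([.286,.958]); a0=np.arctan2(sx[1],sx[0]); print(a0)
s=get_state(); print(s["qpos"])
N=pose(np.zeros(3),a0,0)[1]
rows([(np.r_[K,.22],N,6)])
E
```

```text
clock: 17.05
tool_pos: [0.3202, 0.3047, 0.2491]
tcp_rot: [-0.281, 3.121, 0.005]
force: [0.1, 0.8, -1.5]
width: 0.536
grip_force: 0.0
clock: 18.25
tool_pos: [0.3186, 0.3028, 0.2438]
tcp_rot: [2.213, 2.223, 0.001]
force: [0.6, 0.3, 0.4]
width: 0.533
grip_force: 0.0
side [ 9  9 11 11 96] [208.0521 266.8125]
[0.4266 0.2075 0.125 ]
1.2806807846263668
[-1.1812 -0.0047  0.3482  1.9591  0.0066  1.1867 -0.828 ]
[0.001, 0.0, 0.05, -0.32, 0.362, 0.082]
[0.001, 0.0, 0.05, -0.302, 0.377, 0.081]
[0.001, 0.0, 0.05, -0.283, 0.392, 0.081]
[0.001, 0.0, 0.05, -0.263, 0.405, 0.081]
[0.001, 0.0, 0.05, -0.243, 0.418, 0.08]
[0.001, 0.0, 0.05, -0.222, 0.43, 0.08]
--
```

```bash
python3 -m jog '[[[0,0,0.05,-0.32,0.36,0.08,50],[0,0,0.05,-0.3,0.38,0.08,50],[0,0,0.05,-0.28,0.39,0.08,50],[0,0,0.05,-0.26,0.4,0.08,50],[0,0,0.05,-0.24,0.42,0.08,50],[0,0,0.05,-0.22,0.43,0.08,50],[0,0,0,0,0,0,50],[0,0,0,0,0,0,50]]]'
python3 - <<'E'
from plan import *
s=get_state(); M=R.from_rotvec(s["tcp_rot"]).as_matrix(); print(M,s["qpos"])
P=camera_params("wrist"); w=grab_frame("wrist"); cv2.imwrite("pics/w11.png",w); a=grab_frame("scene"); b=grab_frame("side"); cv2.imwrite("pics/s11.png",a); cv2.imwrite("pics/d11.png",b)
K=[.4266,.2075,.125]; print(pix("wrist",K,P),pix("scene",K),pix("side",K))
c=np.hstack([cv2.resize(w,(400,300)),cv2.resize(a[60:255,150:410],(400,300))]); c2=cv2.resize(b[120:320,110:360],(375,300)); z=np.zeros((300,800,3),np.uint8); z[:,:375]=c2; z[:,400:]=cv2.resize(a[130:240,250:397],(400,300),interpolation=cv2.INTER_CUBIC)
cv2.imwrite("pics/c12.png",np.vstack([c,z]))
E
```

```text
clock: 19.15
tool_pos: [0.4288, 0.2075, 0.2206]
tcp_rot: [2.517, 1.873, 0.002]
force: [-0.0, 0.5, 0.7]
width: 0.531
grip_force: 0.0
[[ 0.2873  0.9578  0.0035]
 [ 0.9578 -0.2873 -0.003 ]
 [-0.0019  0.0042 -1.    ]] [-1.0012  0.097   0.5191  1.9212 -0.0483  1.1348 -0.7551]
[255.5207 180.2669] [292.256  145.0828] [208.0533 266.8317]
```

View pics/c12.png

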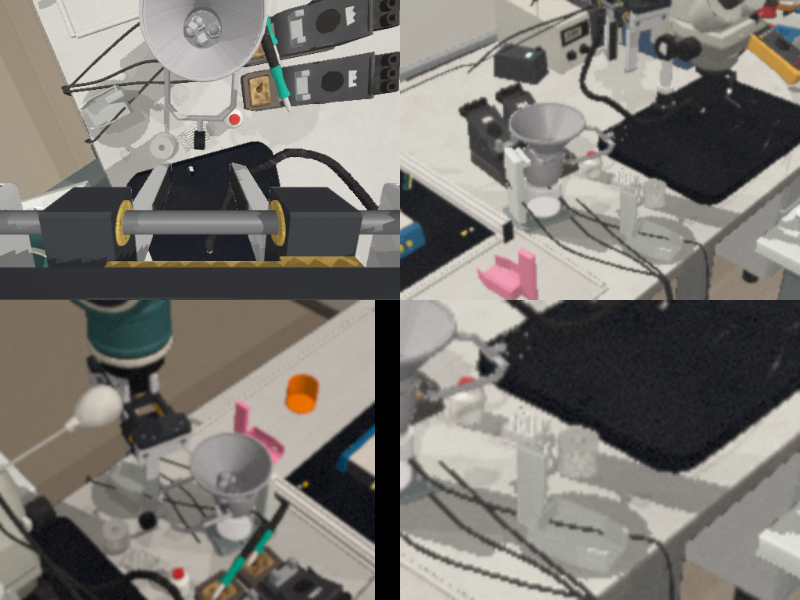

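The picture shows four nuts lying in the funnel throat (wrist view, (203,30)) and the knob at (200,141), i.e. full-size (256,180) as predicted. The empty scoop stands upright at (530,500) in the lower-right crop. I'll descend on the knob.

```bash
python3 -m jog '[[[0,0,0,0,-0.04,0.4,50],[0,0,0,0,0,0.5,50],[0,0,0,0,0,0.5,50],[0,0,0,0,0,0.5,50],[0,0,0,0,0,0.3,50],[0,0,0,0,0,0,50],[0,0,0,0,0,0.1,50],[0,0,0,0,0,0,50]]]'
```

```text
clock: 20.1
tool_pos: [0.4269, 0.2092, 0.1063]
tcp_rot: [2.515, 1.876, 0.004]
force: [0.0, 0.8, -0.5]
width: 0.532
grip_force: 0.0
```

```bash
python3 -m jog '[[[0,0,0,0,0,0,0],[0,0,0,0,0,0,0],[0,0,0,0,0,0,0],[0,0,0,0,0,0,0],[0,0,0,0,0,0,0],[0,0,0,0,0,0,0],[0,0,0,0,0,0,0],[0,0,0,0,0,0,0]]]'
python3 - <<'E'
from plan import *
s=get_state(); p=np.array(s["tool_pos"]); M=R.from_rotvec(s["tcp_rot"]).as_matrix(); print(M, s["force"])
# arc about hinge, knob at grasp
sx=M[:,0]*[1,1,0]; sx/=np.linalg.norm(sx)
w=[];n=12
th=np.radians(np.linspace(5,60,n))
rows([(p+sx*.12*(1-np.cos(t))+[0,0,.12*np.sin(t)],M,1) for t in th],p,M)
E
```

```text
clock: 20.9
tool_pos: [0.4268, 0.2088, 0.1059]
tcp_rot: [2.515, 1.875, 0.003]
force: [-0.2, -0.2, 0.1]
width: 0.004
grip_force: 0.0
[[ 0.2855  0.9584  0.0038]
 [ 0.9584 -0.2855 -0.0024]
 [-0.0012  0.0044 -1.    ]] [-0.1769 -0.1614  0.1458]
[0.0, 0.0, 0.0, 0.009, 0.001, -0.209]
--
[0.0, 0.0, 0.0, 0.027, 0.001, -0.208]
--
[0.0, 0.0, 0.0, 0.045, 0.001, -0.204]
--
[0.0, 0.0, 0.0, 0.063, 0.001, -0.2]
--
[0.0, 0.0, 0.0, 0.08, 0.001, -0.194]
--
[0.0, 0.0, 0.0, 0.096, 0.001, -0.186]
--
[0.0, 0.0, 0.0, 0.112, 0.001, -0.177]
--
[0.0, 0.0, 0.0, 0.127, 0.001, -0.166]
--
[0.0, 0.0, 0.0, 0.141, 0.001, -0.155]
--
[0.0, 0.0, 0.0, 0.154, 0.001, -0.142]
--
[0.0, 0.0, 0.0, 0.166, 0.001, -0.128]
--
[0.0, 0.0, 0.0, 0.176, 0.0, -0.113]
--
```

The fingers shut empty (width 0), so the knob is not between the pads. I'll measure it again from two views.

Run:
```python
from plan import *
from scipy.optimize import least_squares
def blob(im,c,r,t):
    x,y=c; m=(im[y-r:y+r,x-r:x+r].max(2)<t).astype(np.uint8); k,l,st,ce=cv2.connectedComponentsWithStats(m)
    return [(st[i].tolist(),(ce[i]+[x-r,y-r]).round(1)) for i in range(1,k) if st[i,4]>20]
w=cv2.imread("pics/w11.png"); print(blob(w,(256,180),22,60))
print("side11",blob(cv2.imread("pics/d11.png"),(208,267),16,50))
b=grab_frame("side"); a=grab_frame("scene"); P=camera_params("wrist"); w2=grab_frame("wrist")
for n,i in (("s12",a),("d12",b),("w12",w2)): cv2.imwrite(f"pics/{n}.png",i)
print("side now",blob(b,(208,267),16,50)); p=np.array(get_state()["tool_pos"]); print(pix("side",p),pix("side",p+[0,0,.019]),pix("wrist",p,P),pix("scene",p+[0,0,.019]))
print("wrist now", blob(w2,tuple(pix("wrist",[.4266,.2075,.125],P).astype(int)),40,60))
g=b.max(2); print(g[256:280,196:222])
```

```text
[([15, 10, 13, 23, 291], array([254.9, 179.1])), ([16, 36, 28, 8, 119], array([267.7, 198.8]))]
side11 [([11, 11, 11, 11, 94], array([208. , 266.9]))]
side now [([11, 0, 21, 8, 86], array([211.3, 253.9])), ([11, 14, 11, 8, 41], array([207.7, 269.1]))]
[208.9873 271.2722] [208.5289 266.5465] [258.2093 205.5359] [291.9078 145.2769]
wrist now [([30, 20, 22, 60, 457], array([257.3, 215. ])), ([60, 42, 20, 22, 347], array([288.9, 228.5])), ([0, 60, 14, 4, 32], array([226., 237.])), ([0, 65, 33, 15, 487], array([233.7, 247. ])), ([45, 65, 35, 15, 525], array([280., 247.]))]
[[103 102  98 101 104 108 106  97  69  49  42  43  44  46  43  41  45  44
   50  58  67  89 116 137 149 153]
 [101 103 101 104 101 105 108 101  88  51  34  37  40  39  45  44  48  64
   83 103 119 136 150 158 161 164]
 [103 105 101 100 102 102 107 106 102  71  42  34  36  46  54  65  86 114
  134 144 152 158 164 165 165 162]
 [102 102 103 101 102 101 106 110 106  93  73  66  69  77  94 112 136 150
  159 163 162 163 165 165 166 166]
 [107 105 103 101 103 104 111 113 112 113 115 117 119 123 135 145 156 163
  162 165 167 1
[... 1391 characters left out ...]
13 132 154
  163 164 175 172 174 173 169 164]
 [166 173 174 173 165 149 132 120 117 103  92  94 104 113 124 143 160 170
  174 176 179 174 173 172 163 159]
 [151 166 167 159 141 123 109 107 112 107 112 119 133 138 145 161 172 175
  174 173 177 176 174 167 159 154]
 [134 142 145 137 119 107 108 112 117 124 135 147 152 155 154 161 176 177
  173 177 173 173 172 164 160 158]
 [129 122 124 119 113 112 123 136 142 145 150 155 157 159 158 164 175 176
  175 176 171 174 171 163 161 161]
 [127 126 131 128 129 137 148 155 158 157 157 157 158 160 159 168 174 177
  176 175 175 175 172 167 164 168]
 [131 141 155 155 148 155 158 155 158 157 158 155 158 159 161 168 174 175
  177 176 176 172 174 174 169 174]]
```

Run:
```python
from plan import *
# wrist extrinsic relative to tool, from now; rebuild at hover pose
P=camera_params("wrist"); s=get_state()
T=np.eye(4);T[:3,:3]=R.from_rotvec(s["tcp_rot"]).as_matrix();T[:3,3]=s["tool_pos"]
C=np.linalg.inv(T)@np.array(P["world_from_camera"]); print(C)
H=np.eye(4);H[:3,:3]=R.from_rotvec([2.517,1.873,.002]).as_matrix();H[:3,3]=[.4288,.2075,.2206]
P2=dict(P);P2["world_from_camera"]=H@C
def tri(rs):
    A=0;b=0
    for o,d in rs:
        d=d/np.linalg.norm(d);Q=np.eye(3)-np.outer(d,d);A=A+Q;b=b+Q@o
    x=np.linalg.solve(A,b); return x,[np.linalg.norm((np.eye(3)-np.outer(d,d)/(d@d))@(x-o)) for o,d in rs]
print(tri([ray("side",208.05,266.85),ray("wrist",254.9,179.1,P2)]))
for z in (.09,.105,.125): print(z,onz("side",208.05,266.85,z),onz("wrist",254.9,179.1,z,P2))
# camera depth of K
print((np.linalg.inv(P2["world_from_camera"])@[.4266,.2075,.125,1])[:3])
# where TCP and finger tips appear in current wrist frame
w=cv2.imread("pics/w12.png").max(2)
print(pix("wrist",s["tool_pos"],P),pix("wrist",np.array(s["tool_pos"])+[0,0,.019],P),pix("wrist",[.4266,.2075,.125],P))
print(w[170:262:3,215:305:3])
```

```text
[[-0.0005 -0.9719 -0.2356  0.0689]
 [ 1.     -0.0003 -0.001  -0.0013]
 [ 0.0009 -0.2356  0.9719 -0.2163]
 [ 0.      0.      0.      1.    ]]
(array([0.4259, 0.2084, 0.1232]), [np.float64(0.00035980878503174814), np.float64(0.0003598087850318394)])
0.09 [0.4065 0.2221 0.09  ] [0.424  0.2017 0.09  ]
0.105 [0.4151 0.2158 0.105 ] [0.425  0.2048 0.105 ]
0.125 [0.4266 0.2075 0.125 ] [0.4263 0.209  0.125 ]
[-0.0009 -0.006   0.3195]
[258.2094 205.5369] [258.4636 213.4021] [258.8201 215.1286]
[[178 192 193 195 201 202 163 163 163 164 165 164 164 164 161 160 154 152
  151 151 150 150 149 149 148 148 148 147 147 156]
 [140 155 158 166 144 145 145 146 147 147 147 147 148 149 149 151 138 138
  140 141 141 141 142 142 143 143 143 143 144 144]
 [192 188 187 188 200 200 200 206 199 200 160 165 144 126 156 151 121 113
  114 110 111 112 114 114 117 117 119 120 121 121]
 [190 189 188 203 203 203 202 203 184 225 167 224 188 139 156 150 121 200
  142 142 145 158 158 160 161 169 169 169 169 169]
 [202 202 202 202 203 203 199 225 167 213 186 141 242 144 156 149 120 167
  154 141 141 159 158 159 169 169 169
[... 2564 characters left out ...]
118  33  83  94  39  40
   40  40  40  40  40  40  40  41  41  40  40  40]
 [ 50  40  40  40  41  40  41  39  40  41  40  40 117  32 127  83  41  41
   41  39  40  40  40  41  40  40  40  41  40  41]
 [ 51  52  40  40  40  40  41  40  40  40  40  40 117  33 128  82  39  40
   40  40  40  39  40  40  39  41  39  40  41  40]
 [ 51  50  42  41  40  40  41  40  39  40  40  39 117  33 127  78  39  41
   41  40  40  40  41  40  39  40  40  40  40  40]
 [ 52  52  41  40  39  40  40  40  40  40  41  41 117  30 129 122  76  40
   41  40  40  40  40  40  41  40  40  39  39  40]
 [ 51  52  52  49  41  40  41  40  40  39  40  39 130  48 128 120  84  40
   40  40  40  41  41  40  40  40  40  39  40  41]]
```

Both views show the shut fingertips ending above the knob, at about z=0.13 by pixel rows, so the pads closed above it. I'll open, go 22 mm lower (all clear there) and close again.

```bash
python3 -m jog '[[[0,0,0,0,0,0,50],[0,0,0,0,0,0,50],[0,0,0,0,0,0,50],[0,0,0,0,0,0,50],[0,0,0,0,0,0,50],[0,0,0,0,0,0,50],[0,0,0,0,0,0.2,50],[0,0,0,0,0,0.2,50],[0,0,0,0,0,0.04,50],[0,0,0,0,0,0,50]]]' && python3 -m jog '[[[0,0,0,0,0,0,0],[0,0,0,0,0,0,0],[0,0,0,0,0,0,0],[0,0,0,0,0,0,0],[0,0,0,0,0,0,0],[0,0,0,0,0,0,0],[0,0,0,0,0,0,0]]]'
```

```text
clock: 22.05
tool_pos: [0.4265, 0.2085, 0.0833]
tcp_rot: [2.515, 1.875, 0.001]
force: [0.0, -0.1, 0.5]
width: 0.534
grip_force: 0.0
clock: 22.75
tool_pos: [0.4281, 0.2085, 0.0843]
tcp_rot: [2.515, 1.873, 0.006]
force: [6.9, -1.9, -2.3]
width: 0.169
grip_force: 30.0
```

Now it is gripped: width 0.169, i.e. 15.9 mm, the knob's thickness. I'll plan the arc with a slight tilt, so the fingers stay clear of the cross bar.

Run:
```python
from plan import *
s=get_state(); p=np.array(s["tool_pos"]); M=R.from_rotvec(s["tcp_rot"]).as_matrix()
N0=pose(np.zeros(3),1.2807,0)[1]; sx=N0[:,0]
off=np.array([0,0,-(.125-p[2])]); k0=p+M@off
th=np.radians(np.arange(5,61,5.)); w=[]
for t in th:
    k=k0+sx*.12*(1-np.cos(t))+[0,0,.12*np.sin(t)]
    N=N0@R.from_rotvec([0,-.3*t/1.047,0]).as_matrix(); w.append((k-N@off,N,1))
print(w[-1][0]); rows(w,p,N0)
```

```text
[0.4416 0.2546 0.1901]
[-0.0, -0.025, -0.0, -0.011, -0.005, -0.209]
--
[0.0, -0.025, -0.0, 0.002, -0.0, -0.208]
--
[0.0, -0.025, -0.0, 0.015, 0.0, -0.207]
--
[0.0, -0.025, 0.0, 0.027, -0.0, -0.204]
--
[-0.0, -0.025, 0.0, 0.04, -0.0, -0.201]
--
[0.0, -0.025, -0.0, 0.052, 0.0, -0.197]
--
[-0.0, -0.025, -0.0, 0.065, 0.0, -0.192]
--
[0.0, -0.025, -0.0, 0.076, -0.0, -0.186]
--
[-0.0, -0.025, -0.0, 0.088, 0.0, -0.18]
--
[0.0, -0.025, 0.0, 0.099, 0.0, -0.173]
--
[-0.0, -0.025, -0.0, 0.109, -0.0, -0.165]
--
[-0.0, -0.025, 0.0, 0.119, 0.0, -0.156]
--
```

```bash
python3 -m jog '[[[0,0,0,0,0.04,0,0],[0,-0.025,0,-0.01,0,-0.21,0],[0,0,0,0,0,0,0],[0,-0.025,0,0,0,-0.21,0],[0,0,0,0,0,0,0],[0,0,0,0,0,0,0]]]'
python3 - <<'E'
from plan import *
F=[];
for k in range(6): b=grab_frame("side"); s=get_state(); F.append(s["force"])
print(np.mean(F,0)); x,y=208,262
m=(b[y-22:y+18,x-16:x+20].max(2)<45).astype(np.uint8); k,l,st,ce=cv2.connectedComponentsWithStats(m); print(st[1:],ce[1:]+[x-16,y-22])
print(pix("side",[.4266,.2075,.125]+np.array([.0005,.0017,.0208])))
E
```

```text
clock: 23.35
tool_pos: [0.4282, 0.208, 0.1044]
tcp_rot: [2.491, 1.858, -0.06]
force: [-3.4, 1.7, -2.9]
width: 0.171
grip_force: 30.0
[-3.9575  2.0248 -3.6322]
[[  5   0   6   4  15]
 [ 11   0  24  26 230]
 [ 23  12   2   2   3]
 [ 34  12   1   1   1]
 [ 29  14   1   1   1]] [[199.0667 241.    ]
 [213.9739 247.8826]
 [215.3333 252.6667]
 [226.     252.    ]
 [221.     254.    ]]
[208.2375 261.1979]
```

The downward pull (-3.6 N) and width 0.171 show the lever is coming along. I'll go on along the arc.

```bash
python3 -m jog '[[[0,-0.025,0,0.015,-0.015,-0.21,0],[0,-0.025,0,0.025,0,-0.205,0],[0,-0.025,0,0.04,0,-0.2,0],[0,-0.025,0,0.05,0,-0.195,0],[0,0,0,0,0,0,0],[0,0,0,0,0,0,0]]]' && python3 -m jog '[[[0,-0.025,0,0.065,0,-0.19,0],[0,-0.025,0,0.075,0,-0.185,0],[0,-0.025,0,0.09,0,-0.18,0],[0,-0.025,0,0.1,0,-0.175,0],[0,0,0,0,0,0,0],[0,0,0,0,0,0,0]]]'
```

```text
clock: 24.25
tool_pos: [0.4313, 0.2177, 0.1444]
tcp_rot: [2.44, 1.818, -0.178]
force: [6.2, -0.3, -4.7]
width: 0.165
grip_force: 30.0
clock: 24.85
tool_pos: [0.4384, 0.2389, 0.177]
tcp_rot: [2.385, 1.774, -0.295]
force: [9.0, -5.1, -4.0]
width: 0.17
grip_force: 29.9
```

```bash
python3 -m jog '[[[0,-0.025,0,0.11,0.02,-0.165,0],[0,-0.025,0,0.12,0.02,-0.155,0],[0,0,0,0,0,0,0],[0,0,0,0,0,0,0],[0,0,0,0,0,0,0]]]'
python3 - <<'E'
from plan import *
F=[]
for k in range(8): w=grab_frame("wrist") if k<1 else w; P=camera_params("wrist") if k<1 else P; b=grab_frame("side"); s=get_state(); F.append(s["force"])
print(np.mean(F,0)); p=np.array(s["tool_pos"]); M=R.from_rotvec(s["tcp_rot"]).as_matrix(); print(p,M)
cv2.imwrite("pics/w14.png",w);cv2.imwrite("pics/d14.png",b);a=grab_frame("scene");cv2.imwrite("pics/s14.png",a)
k=p+M@np.array([0,0,-.0407]); print("knob est",k, np.degrees(np.arcsin((k[2]-.125)/.12)))
d=cv2.imread("pics/s11.png")
# nuts in the jar: scene view of jar region
Q=[.469,.345,0]; J=np.array([.469+.014*.287,.345+.014*.958]); print(pix("scene",[*J,.015]),pix("scene",[*J,.07]),pix("side",[*J,.02]))
u,v=pix("scene",[*J,.015]).astype(int)
print(d[v-12:v+14:2,u-18:u+18:2].mean(2).astype(int));print(a[v-12:v+14:2,u-18:u+18:2].mean(2).astype(int))
# funnel interior in side view before pour / after pour / now
for f in ("d3","d11","d14"): print(f,cv2.imread(f"pics/{f}.png")[232:254:2,250:276:2].mean(2).astype(int))
E
```

```text
clock: 25.35
tool_pos: [0.4432, 0.2532, 0.1893]
tcp_rot: [2.356, 1.754, -0.354]
force: [1.7, -3.5, -3.4]
width: 0.17
grip_force: 30.0
[ 3.4848 -3.5419 -5.588 ]
[0.4434 0.2539 0.1897] [[ 0.2741  0.9583 -0.0803]
 [ 0.9149 -0.2856 -0.2854]
 [-0.2964  0.0047 -0.955 ]]
knob est [0.4467 0.2655 0.2285] 59.63214311927348
[243.6438 193.3441] [242.8975 177.5345] [265.1098 267.2613]
[[182 167 160 172 165 163 160 136 132 136 132  97 175 192 177 185 195 209]
 [180 163 161 160 173 186 181 182 181 178 176 169 186 180 173 185 193 209]
 [182 165 161 154 164 171 174 178 180 182 176 170 173 176 173 183 202 210]
 [181 164 161 156 163 170 169 176 178 183 184 172 172 176 162 145 195 198]
 [181 162 160 157 161 170 201 207 207 212 211 209 207 188  92  86 189 197]
 [180 163 110 145 177 212 209 208 209 210 211 211 210 206 181  67 102 193]
 [185 165 141  82 207 211 208 207 211 211 210 207 208 209 193  99  73 129]
 [186 170 161 137 142 210 208 210 211 211 211 210 209 208 182 108 123  71]
 [185 168 159 157  96 138 209 209 210 211 210 210 210 201 126 101 100 103]
 [188 169 160 157  98  72 188 203 210 209 209 204 
[... 2355 characters left out ...]
5 122 134 131 138 138 130 131 117]
 [114  98  78  98 110 113 108 120 129 136 134 130 121]]
d14 [[160 155 158 161 155 148 145 138 125 117 110  96  90]
 [157 157 158 155 152 140 126 118 113 106  92  90  86]
 [157 155 153 141 126 118 119 104  89  87  86  84  88]
 [156 153 139 128 107 121 128 103  90  88  81  81  83]
 [149 154 134 103 105 134 121  94  90  89  85  76  81]
 [139 150 125  91 129 130  99  90  89  87  88  82  84]
 [132 133 113  88 133 124  90  89  92  92  88  87  93]
 [134 131 124 101 126 111  92  89  92  92  93  96  91]
 [102 114 128 133 130 110 125 139 130 109 108 114 132]
 [129  95  95 104 112 121 132 135 139 135 129 128 114]
 [131 112  80 107 103 110 115 126 129 135 133 131 119]]
```

The lever is up at about 59.6° (rise 103.5 mm, run 60 mm, as it must be), and the jar now shows new dark shapes. I'll check that none of the nuts hung up.

Run:
```python
from plan import *
P=camera_params("wrist"); print("throat in wrist",pix("wrist",[.469,.345,.128],P),pix("wrist",[.469,.345,.19],P))
d=cv2.imread("pics/s11.png").astype(int);a=cv2.imread("pics/s14.png").astype(int)
u,v=244,192
D=np.abs(d-a).max(2)[v-12:v+14,u-16:u+16]
for r in D: print("".join("#" if x>35 else "+" if x>18 else "." for x in r))
print("grey");print(a[v-10:v+10,u-12:u+14].mean(2).astype(int))
s=cv2.imread("pics/d14.png").astype(int);e=cv2.imread("pics/d3.png").astype(int);f=cv2.imread("pics/d11.png").astype(int)
for q in (f,s):
    D=np.abs(q-e).max(2)[228:275,245:285]
    for r in D: print("".join("#" if x>35 else "+" if x>18 else "." for x in r))
    print()
```

```text
throat in wrist [256.0272  67.4348] [256.3034  82.5076]
................................
................................
................................
................................
................................
................................
..........+............+........
..........+++.........++........
.........+###+.++####+++........
........+##############+........
.......+####+##########+........
.........#++.######++#+.........
.............######.............
.............######.............
.............+#####.............
.............######.............
.............######.............
.............+#####.............
..............+###+.............
................++..............
................................
................................
................................
................................
................................
................................
grey
[[170 177 180 176 176 180 176 171 170 171 171 173 170 161 110  93 134 186
  197 191 183 175 165 187 193 196]
 [163 172 179 184 185 184 179 181 184 185 182 183 181 180 171 169 175 18
[... 5154 characters left out ...]
...
.........+.+###+........................
............####........................
............+###+.......................
.............++#+.......................
.............++.........................
............+#+.##+.....................
...........++#+..++.....................
........++.++++++.......................
.....+###+.++++.........................
...+#####+.++...........................
+########.........+###+.................
+#####++.....+++++#####+................
+####+......+##########+..++............
.##++.......###########++###+...........
...........+#################+..........
...........+#################+..........
...........+######++++++#####+..........
```

Run:
```python
from plan import *
w=cv2.imread("pics/w14.png").mean(2).astype(int); print(w[36:100:3,210:304:3])
s=cv2.imread("pics/d14.png").astype(int);f=cv2.imread("pics/d11.png").astype(int)
D=np.abs(s-f).max(2)[262:292,245:290]
for r in D: print("".join("#" if x>35 else "+" if x>18 else "." for x in r))
print(s[266:284,254:278].mean(2).astype(int))
```

```text
[[156 156 151 147 145 144 139 137 139 136 129 120  93 202 205 180 120 125
  122 168  59  95 110 114 115 113 114 118 132 132 134 137]
 [156 153 153 151 144 144 148 144 136 134 128  93 201 205 205 142 120 132
   63  55  53  45 102 114 114 117 119 116 131 137 135 134]
 [156 155 152 151 156 150 144 143 139 134 205 205 205 205 205 123  97  56
   54  49 200 205 158 192 115 118 117 134 137 133 136 138]
 [156 154 159 157 151 151 147 146 142 204 205 205 205 206 116  53  52  47
  106 126 205 205 205 205 150 120 119 135 133 138 136 134]
 [160 164 157 155 153 154 151 151 159 205 206 206 196  52  59  47  97 117
  124 174 205 205 205 206 198 114 137 136 138 136 138 140]
 [166 161 162 156 158 158 157 149 177 206 198  59  55  47 126 206 133 117
  118 124 206 205 205 205 155 115 142 140 139 138 139 138]
 [163 164 162 163 163 161 160 134 132 176 177 172 178 165 123 125 128 127
  126 130 145 148 145 146 141 130 136 143 143 140 140 142]
 [163 166 165 167 165 166 164 124 141 176 177 172 181 174 164 166 128 126
  144 145 145 146 142 142 142 113 122 142 144 146 142 142]
 [169 169 170 168 168 167 167 159 12
[... 4325 characters left out ...]
79  85 113 132 154 167 174 179 182 186 183 184 190 189 187 184 182
  177 170 159 144 121  95]
 [ 94  86  85  94 107 127 147 163 173 177 180 184 182 184 185 182 183 177
  165 155 139 121  95  65]
 [101 101  98  93  97 106 122 134 144 153 162 167 171 171 168 163 157 151
  139 123 115  98  68  48]
 [104 106 104 103 100 103 103 105 113 120 136 139 148 149 145 130 118 115
  117 118 109  87  55  37]
 [102 105 109 109 107 108 104 100 105 111 114 113 121 123 123 112  93  91
  108 118  94  69  44  35]
 [100 106 110 107 111 112 106 108 106 107 109 109 112 113 112 105  96  92
  104 105  79  45  32  33]
 [ 97 104 110 112 112 113 110 109 112 110 110 109 108 109 114 111 107 112
  106  83  52  35  38  29]]
```

Run:
```python
from plan import *
J=np.array([.473,.3584])
for n,L in (("scene",[("A",238.5,190),("B",248.5,189.5),("C",244,194),("Cfoot",244,198)]),("side",[("L",258.8,272.5),("M",264.5,271),("R",271.5,273)])):
    for k,u,v in L:
        for z in (.02,.035): X=onz(n,u,v,z); print(n,k,z,X[:2],"from jar mm",(X[:2]-J)*1000)
for z in (.012,.07):
  for n in("scene","side"): print(n,z,pix(n,[*J,z]))
w=cv2.imread("pics/w14.png"); print(w[36:100:6,225:290:6].tolist()[::2])
P=camera_params("wrist")
for q in ([*J,.012],[.469,.345,.128],[.469-.023*.287,.345-.023*.958,.128],[.469+.023*.287,.345+.023*.958,.128],[.469+.037*.287,.345+.037*.958,.075],[.469-.0066+.04*.287*.5-.0,.345-.022+.022,.088]): print(q,pix("wrist",q,P))
```

```text
scene A 0.02 [0.49   0.3619] from jar mm [17.0169  3.5241]
scene A 0.035 [0.4753 0.3751] from jar mm [ 2.3254 16.689 ]
scene B 0.02 [0.4709 0.341 ] from jar mm [ -2.0936 -17.417 ]
scene B 0.035 [0.4566 0.3545] from jar mm [-16.4248  -3.8574]
scene C 0.02 [0.4654 0.3642] from jar mm [-7.6206  5.8091]
scene C 0.035 [0.4512 0.3773] from jar mm [-21.8477  18.9308]
scene Cfoot 0.02 [0.4525 0.3768] from jar mm [-20.5372  18.424 ]
scene Cfoot 0.035 [0.4385 0.3897] from jar mm [-34.5207  31.3079]
side L 0.02 [0.4727 0.3346] from jar mm [ -0.2728 -23.8245]
side L 0.035 [0.4795 0.3268] from jar mm [  6.4949 -31.5617]
side M 0.02 [0.48   0.3487] from jar mm [ 6.9951 -9.7395]
side M 0.035 [0.4866 0.3407] from jar mm [ 13.6355 -17.7233]
side R 0.02 [0.4972 0.3572] from jar mm [24.1523 -1.1728]
side R 0.035 [0.5035 0.3491] from jar mm [30.4923 -9.3066]
scene 0.012 [243.6909 194.1843]
side 0.012 [264.9686 269.015 ]
scene 0.07 [242.9052 177.5352]
side 0.07 [265.9682 255.8465]
[[[143, 144, 146], [137, 137, 138], [135, 136, 138], [120, 119, 122], [201, 203, 204], [178, 181, 182], [124, 125, 126], [167
[... 641 characters left out ...]
[185, 186, 188], [163, 164, 166], [173, 174, 176], [123, 124, 125], [125, 125, 126], [125, 127, 128], [127, 127, 129], [145, 145, 148], [134, 136, 137], [143, 144, 146]], [[193, 193, 195], [189, 190, 192], [191, 192, 193], [195, 196, 199], [189, 190, 192], [161, 161, 163], [154, 156, 158], [156, 157, 159], [181, 183, 184], [173, 174, 176], [164, 164, 166]]]
[np.float64(0.473), np.float64(0.3584), 0.012] [255.7358  38.848 ]
[0.469, 0.345, 0.128] [256.0272  67.4348]
[0.46239899999999995, 0.322966, 0.128] [256.017   96.0975]
[0.475601, 0.36703399999999997, 0.128] [256.0386  35.685 ]
[0.47961899999999996, 0.38044599999999995, 0.075] [255.8798  15.0615]
[0.46814, 0.345, 0.088] [255.0331  61.2031]
```

Back-projection gives four nuts in the jar, as offsets from the jar axis:
- A at about (+17..24, 0) mm, seen in both views.
- B at about (-1,-20) mm, seen in both views.
- C at about (-15,+12) mm, on the scene side.
- D at about (+7,-10) mm, on the side-camera side; it also lengthens C's blob in the scene view.

All lie within the 31 mm bore. I'll settle and hand in.

```bash
python3 -m jog '[[[0,0,0,0,0,0,0],[0,0,0,0,0,0,0],[0,0,0,0,0,0,0],[0,0,0,0,0,0,0]]]' && python3 -c "
from workcell import *
print(close_job())"
```

```text
clock: 26.25
tool_pos: [0.4434, 0.2538, 0.1897]
tcp_rot: [2.356, 1.755, -0.353]
force: [3.4, -4.1, -5.5]
width: 0.172
grip_force: 30.0
the job is handed in; nothing more can be done
None
```

Handed in at 26.25 s: four nuts measured in the jar, the empty scoop upright on the bench, and the gate held at about 60° by its knob; the hand-in call gave no verdict.

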